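# Lay the longest batten across the finishing stand

## Robot

A 6-joint arm with a two-finger parallel gripper is mounted at the origin on the work surface. World frame = base frame: x ahead of the robot, y to its left, z up, the work surface at z = 0. Lengths are in m, angles in rad, forces in N, time in s.
With the tool pointing down it reaches from about 0.35 to 0.725 m from the base axis. Payload 4.3 kg.
Tool frame: the origin (TCP) lies between the finger pads; the fingertips stand 19 mm ahead of it and the grasp point (between the pads) is the TCP; z points along the fingers, y is the line along which they close (so a half turn about z gives the same grasp; the last joint's range is limited). The gripper opens to 85 mm and grips with 20 to 120 N. Pads are 22 mm wide; open, the fingers measure 114 mm over their backs; the gripper's body (76 mm by 85 mm) begins 54 mm behind the grasp point. The pads swing forward as they close: fully open they stand 13 mm farther back than shut.
Start: joints at [-1.229, 0.377, 0.081, 1.274, 0, 1.46], TCP at [0.251, -0.517, 0.25] pointing down, gripper open.
Joint ranges: [-2.72, 2.72], [-0.84, 1.66], [-1.02, 1.22], [-1.77, 2.12], [-1.37, 1.28], [-3.14, 3.14]. Speed limits (rad/s): [2.57, 2.57, 3.14, 3.14, 3.14, 3.14].

## Interface

Orientations are given as a unit quaternion [x, y, z, w].
In Python, from plant import r gives the robot as it stands.
- The arm moves only by the tool apply_moves, never from a script. Its argument "series" is a list of rows, each an object of numbers: "x", "y", "z": the shift along the tool's x, y, z scaled (see below); "rx", "ry", "rz": the turn, a rotation vector about the tool's x, y, z scaled (see below). A call has exactly 10 rows; each row is the pose to reach, as a shift and turn from the pose commanded when the call began, along the tool's axes at that moment; what a row does not reach only later rows make up. The controller multiplies each number of a shift by 150 mm and each number of a turn by 90 degrees. A row lasts 1/8 s, in which the tool goes at most 62.5 mm and 10.7 degrees, less where a joint would pass 70% of its speed; a pose out of reach is approached as far as the arm can. A call with a number of a shift or a turn outside -1 to 1 is refused whole. A call with a gripper value outside its range is refused whole. "gripper" is the closure, from 0 (fully open) to 1 (shut), set as the call begins (left out, the last holds). The fingers move at their own pace and stop on an object; "newtons" is the grip in N (left out, the last holds). Time passes only in rows, so rows that repeat a pose let the fingers close, or fill a call up. It gives the time, the measured TCP pose, the force, the opening and the grip force at its end, in the units of the state.
- r.get_obs(): the state, without advancing time (a new reading comes with each control period).
- r.camera(name): name is "scene" or "top" or "wrist"; returns the picture (384x512x3 uint8, red, green, blue); there is no depth.
- r.calibration(name): a dict with "K" (3x3 intrinsics, pixels), "rvec" (rotation vector, rad) and "tvec" (3), from world to camera coordinates, as OpenCV has them. Camera axes: x right, y down, z forward; pixel columns grow to the right and rows downward; lengths in m; the calibration is good to about 2 mm. The wrist camera is an equidistant fisheye: a pixel r from the principal point sees the ray r / f radians off the axis. A picture is of the moment at which its call begins: read the wrist's pose just before it. calibration takes no time and is no camera call; for the wrist camera it gives the pose at the moment of the call.
- r.hand_in(): hands the job in; it is judged then, once.
The state is a dict: "time": time; "joints": joint angles; "joint_velocities": joint speeds; "joint_efforts": joint torques, N m; "tool_pos": TCP position; "ee_rot": TCP orientation; "ft_force": force on the tool from outside, world axes, zero at the start; "moment": the same for the moment, N m; "width": finger opening in m; "gripper_force": force on a finger pad.
Only numpy, scipy, OpenCV 4.12 (cv2) and the standard library are available. Lean on these libraries where they do the work, as an engineer would, in place of code of your own. Each camera call takes 0.05 s, during which the arm holds its last target. There are 200 camera calls.

## Task

Pick the longest of the three wooden battens and lay it flat across the two upright steel rails of the finishing stand, ready for varnishing: square across the rails, about half-way along them and overhanging about equally at both ends. Set it down on the rails rather than dropping it, and leave the other two battens where they lie.

Things in the scene. Friction and masses are not known exactly. Their poses are not given: they have to be found in the camera images.
- long_mid (a point): centre (half-way along, across and up) of the longest of the three loose pale wooden battens, 260 mm long, 30 mm wide and 22 mm high as it lies flat on the table; x along its length, y across its width, z up. Its length starts within about 12 degrees of the world's x axis; the three battens lie roughly side by side in any order. Mass about 0.08 kg.
- medium_mid (a point): centre (half-way along, across and up) of the middle-sized of the three loose pale wooden battens, 190 mm long, 30 mm wide and 22 mm high as it lies flat on the table; x along its length, y across its width, z up. Its length starts within about 12 degrees of the world's x axis; the three battens lie roughly side by side in any order. Leave it.
- short_mid (a point): centre (half-way along, across and up) of the shortest of the three loose pale wooden battens, 130 mm long, 30 mm wide and 22 mm high as it lies flat on the table; x along its length, y across its width, z up. Its length starts within about 12 degrees of the world's x axis; the three battens lie roughly side by side in any order. Leave it.
- stand_top (a point): Finishing stand, fixed: plywood base 200 x 130 x 12 mm with two parallel upright dark steel rails, each 12 mm thick, 120 mm long, top edge 70 mm above the table. Point: midway between the rails, half-way along, level with their tops. x across the rails (rails centred at x = -75 and +75 mm, open between), y along them, z up. Turned up to 26 degrees from the world axes; batten length goes along x.
Not all that is in view belongs to the job. What is shaped like the part that bears stand_top but blue or red is not meant.

How it is judged:
By the outcome, as a careful person would: the job done as asked, in the order asked, and still so for the second after the job is handed in, with the robot touching nothing.
It also fails if it takes over 35 s, if anything falls off the work surface, if the arm or the gripper's body presses on something with over 40 N, if the wrist force passes 120 N, or if a joint passes its speed limit or range.

## Working session

There is one attempt and no reset: what is moved stays moved. The work goes in short steps, Python scripts to look and compute and a tool call to move; the robot and the scene stay as the last step left them, time stands still between calls to the robot, and variables do not carry over. Pictures are saved under pics/ and viewed, at most 10 in all, crops included, and the job is handed in when it is done.

Besides the shell and the picture viewer there is one more tool, called after "Call:" as name(argument=value, ...) on one line, values as JSON. apply_moves: Moves the arm, as the interface text tells. Its arguments: {"type":"object","properties":{"series":{"type":"array"},"gripper":{"type":"number"},"newtons":{"type":"number"}},"required":["series"]}

```bash
mkdir -p pics; python3 - <<'E'
from plant import r
import cv2,numpy as np
for n in("top","scene"):
    cv2.imwrite(f"pics/{n}0.png",r.camera(n)[:,:,::-1])
    c=r.calibration(n);R=cv2.Rodrigues(np.array(c["rvec"]))[0];print(n,c["K"],(-R.T@np.array(c["tvec"]).ravel()).round(3))
o=r.get_obs();print(o["time"],o["tool_pos"],o["ee_rot"],o["width"])
E
```

```text
top [[496.0032027    0.         256.56159592]
 [  0.         496.0032027  192.03209627]
 [  0.           0.           1.        ]] [0.322 0.072 1.516]
scene [[387.01793491   0.         257.91818035]
 [  0.         387.01793491 197.72346986]
 [  0.           0.           1.        ]] [ 1.053 -0.544  0.805]
0.1 [ 0.25084533 -0.51675236  0.24942513] [ 9.74592671e-01  2.23982595e-01 -1.10151612e-04 -9.53900599e-04] 0.0855255148358021
```

View pics/top0.png

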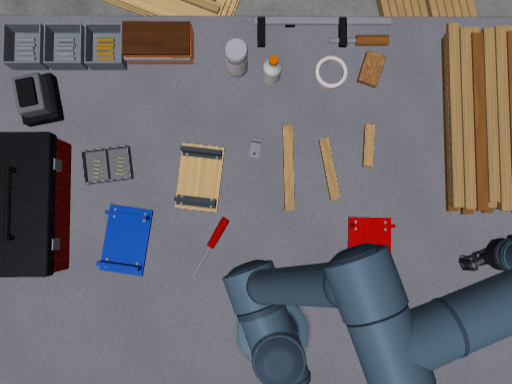

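View pics/scene0.png

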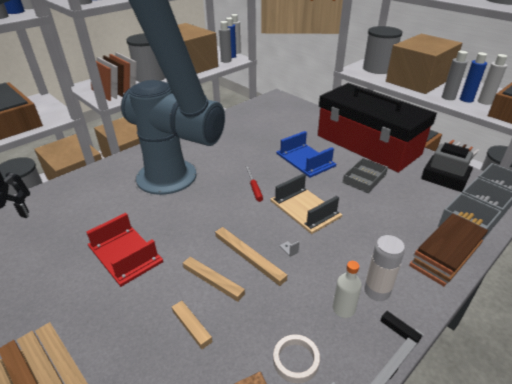

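The top view shows three battens: long at (289,167), medium at (330,168) and short at (369,145). There are three stands: plywood with dark rails at (200,178), blue at (126,240) and red at (370,232). The plywood one fits, because blue and red are excluded. The longest batten is the 85 px one at (289,167).

```bash
cat > h.py <<'E'
from plant import r
import cv2,numpy as np
def back(n,uv,z):
    c=r.calibration(n);R=cv2.Rodrigues(np.array(c["rvec"]))[0];t=np.array(c["tvec"]).ravel()
    p=cv2.undistortPoints(np.array(uv,float).reshape(-1,1,2),np.array(c["K"]),None).reshape(-1,2)
    d=np.c_[p,np.ones(len(p))]@R; C=-R.T@t
    return C+d*((z-C[2])/d[:,2])[:,None]
def rect(mask,x0,y0,x1,y1,z,n="top",pick=None):
    m=np.zeros_like(mask);m[y0:y1,x0:x1]=mask[y0:y1,x0:x1]
    b=cv2.boxPoints(cv2.minAreaRect(cv2.findNonZero(m)))
    w=back(n,b,z)[:,:2]; e=[w[1]-w[0],w[2]-w[1]]; L=[np.linalg.norm(v) for v in e]
    k=int(np.argmax(L)); v=e[k]
    return w.mean(0).round(4),np.round(sorted(L),4),round(float((np.degrees(np.arctan2(v[1],v[0]))+90)%180-90),2),b.mean(0)
E
python3 - <<'E'
from h import *
im=cv2.imread("pics/top0.png").astype(int);B,G,R=im[...,0],im[...,1],im[...,2]
wood=((R-B>45)&(R>130)).astype(np.uint8)
print("long",rect(wood,275,115,303,220,.022));print("med",rect(wood,312,130,345,208,.022));print("short",rect(wood,355,115,382,175,.022))
dark=((im.max(2)<80)).astype(np.uint8)
a=rect(dark,174,140,230,162,.07);b=rect(dark,168,192,225,216,.07);print("rails",a,b)
print("base",rect(wood,170,138,230,218,.012))
# rails top from pixel components
cv2.imwrite("pics/crop.png",cv2.resize(im[110:225,165:385].astype(np.uint8),None,fx=3.6,fy=3.6,interpolation=cv2.INTER_CUBIC))
E
```

```text
long (array([ 0.4933, -0.0501]), array([0.0293, 0.2566]), 0.9, array([288.27518, 167.00562], dtype=float32))
med (array([ 0.488 , -0.1749]), array([0.0289, 0.1875]), 10.18, array([329.37698, 168.51001], dtype=float32))
short (array([ 0.5597, -0.2962]), array([0.029 , 0.1295]), -4.12, array([368.7185 , 144.95775], dtype=float32))
rails (array([0.5317, 0.2096]), array([0.0241, 0.1197]), 83.49, array([200.98781, 152.10977], dtype=float32)) (array([0.3881, 0.2265]), array([0.0238, 0.1186]), 83.19, array([195.04819, 201.08247], dtype=float32))
base (array([0.4643, 0.2203]), array([0.1288, 0.1977]), -6.49, array([199.19717, 177.02368], dtype=float32))
```

View pics/crop.png

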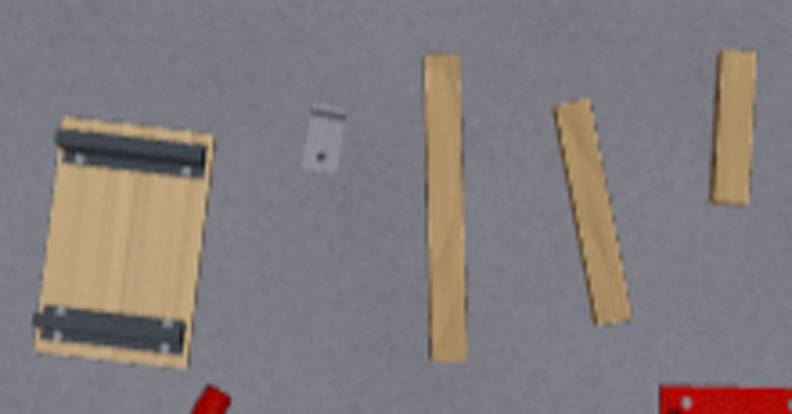

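The crop confirms it: the plywood stand with dark rails is at left, and the longest batten, clear of its neighbours, is at crop (445,208). I'll move above it now, using the half-turned grasp to keep joint 6 in range.

Call:
apply_moves(series=[{"x": 0.05,"y": -0.035,"rz": -0.05},{"x": 0.15,"y": -0.11,"rz": -0.15},{"x": 0.26,"y": -0.19,"rz": -0.26},{"x": 0.37,"y": -0.275,"rz": -0.37},{"x": 0.48,"y": -0.36,"rz": -0.48},{"x": 0.59,"y": -0.44,"rz": -0.59},{"x": 0.7,"y": -0.52,"rz": -0.7},{"x": 0.8,"y": -0.6,"rz": -0.8},{"x": 0.9,"y": -0.67,"rz": -0.88},{"x": 0.94,"y": -0.7,"rz": -0.9}], gripper=0, newtons=40)

```text
invalid input at $.series[0]: expected keys x, y, z, rx, ry, rz
```

```bash
cat >> h.py <<'E'
from scipy.spatial.transform import Rotation as Ro
def go(x,y,z,yaw):
    o=r.get_obs();q=Ro.from_quat(o["ee_rot"]);p=np.array(o["tool_pos"])
    T=Ro.from_euler("z",yaw,degrees=True)*Ro.from_euler("x",180,degrees=True)
    print("t",o["time"],"pos",p.round(4),"F",np.round(o["ft_force"],1),"w",round(o["width"],4),"q6",round(o["joints"][5],2))
    print("shift/150mm",(q.inv().apply(np.array([x,y,z])-p)/.15).round(3),"turn/90",((q.inv()*T).as_rotvec(degrees=True)/90).round(3))
E
python3 -c "
from h import *
go(.4933,-.0501,.18,180.9)"
```

```text
t 0.1 pos [ 0.2508 -0.5168  0.2494] F [ 0.4 -0.3 -0.7] w 0.0855 q6 1.46
shift/150mm [ 2.812 -2.092  0.467] turn/90 [-0.    -0.002 -1.722]
```

Call:
apply_moves(series=[{"x": 0.05,"y": -0.035,"z": 0,"rx": 0,"ry": 0,"rz": -0.05},{"x": 0.15,"y": -0.11,"z": 0,"rx": 0,"ry": 0,"rz": -0.15},{"x": 0.26,"y": -0.19,"z": 0,"rx": 0,"ry": 0,"rz": -0.26},{"x": 0.37,"y": -0.275,"z": 0,"rx": 0,"ry": 0,"rz": -0.37},{"x": 0.48,"y": -0.36,"z": 0,"rx": 0,"ry": 0,"rz": -0.48},{"x": 0.59,"y": -0.44,"z": 0,"rx": 0,"ry": 0,"rz": -0.59},{"x": 0.7,"y": -0.52,"z": 0,"rx": 0,"ry": 0,"rz": -0.7},{"x": 0.8,"y": -0.6,"z": 0,"rx": 0,"ry": 0,"rz": -0.8},{"x": 0.9,"y": -0.67,"z": 0,"rx": 0,"ry": 0,"rz": -0.88},{"x": 0.94,"y": -0.7,"z": 0,"rx": 0,"ry": 0,"rz": -0.9}], gripper=0, newtons=40)

```text
time: 1.35
tool_pos: [0.3322, -0.3604, 0.25]
ee_rot: [0.595, 0.804, 0.0, -0.0]
ft_force: [-0.2, 0.6, -0.1]
width: 0.0855
gripper_force: 0.0
```

```bash
python3 -c "
from h import *
go(.4933,-.0501,.18,180.9)"
```

```text
t 1.35 pos [ 0.3322 -0.3604  0.25  ] F [-0.2  0.6 -0.1] w 0.0855 q6 0.32
shift/150mm [1.665 1.631 0.467] turn/90 [ 0.    -0.001 -0.822]
```

Call:
apply_moves(series=[{"x": 0.05,"y": 0.05,"z": 0.01,"rx": 0,"ry": 0,"rz": -0.05},{"x": 0.15,"y": 0.15,"z": 0.03,"rx": 0,"ry": 0,"rz": -0.15},{"x": 0.27,"y": 0.27,"z": 0.06,"rx": 0,"ry": 0,"rz": -0.26},{"x": 0.4,"y": 0.39,"z": 0.09,"rx": 0,"ry": 0,"rz": -0.37},{"x": 0.53,"y": 0.52,"z": 0.12,"rx": 0,"ry": 0,"rz": -0.48},{"x": 0.66,"y": 0.65,"z": 0.15,"rx": 0,"ry": 0,"rz": -0.59},{"x": 0.78,"y": 0.77,"z": 0.18,"rx": 0,"ry": 0,"rz": -0.7},{"x": 0.88,"y": 0.87,"z": 0.2,"rx": 0,"ry": 0,"rz": -0.78},{"x": 0.95,"y": 0.94,"z": 0.2,"rx": 0,"ry": 0,"rz": -0.815},{"x": 1,"y": 0.98,"z": 0.2,"rx": 0,"ry": 0,"rz": -0.822}])

```text
time: 2.6
tool_pos: [0.4294, -0.1748, 0.2203]
ee_rot: [-0.007, 1.0, -0.0, -0.0]
ft_force: [-0.0, -0.1, -0.1]
width: 0.0856
gripper_force: 0.0
```

```bash
python3 -c "
from h import *
go(.4933,-.0501,.14,180.9)"
```

```text
t 2.6 pos [ 0.4294 -0.1748  0.2203] F [-0.  -0.1 -0.1] w 0.0856 q6 -0.54
shift/150mm [-0.438  0.825  0.535] turn/90 [-0.    -0.    -0.001]
```

Call:
apply_moves(series=[{"x": -0.03,"y": 0.05,"z": 0.03,"rx": 0,"ry": 0,"rz": 0},{"x": -0.1,"y": 0.18,"z": 0.1,"rx": 0,"ry": 0,"rz": 0},{"x": -0.18,"y": 0.34,"z": 0.2,"rx": 0,"ry": 0,"rz": 0},{"x": -0.27,"y": 0.5,"z": 0.32,"rx": 0,"ry": 0,"rz": 0},{"x": -0.35,"y": 0.65,"z": 0.42,"rx": 0,"ry": 0,"rz": 0},{"x": -0.4,"y": 0.76,"z": 0.49,"rx": 0,"ry": 0,"rz": 0},{"x": -0.43,"y": 0.81,"z": 0.53,"rx": 0,"ry": 0,"rz": 0},{"x": -0.438,"y": 0.825,"z": 0.535,"rx": 0,"ry": 0,"rz": 0},{"x": -0.438,"y": 0.825,"z": 0.535,"rx": 0,"ry": 0,"rz": 0},{"x": -0.438,"y": 0.825,"z": 0.535,"rx": 0,"ry": 0,"rz": 0}])

```text
time: 3.85
tool_pos: [0.4932, -0.051, 0.1405]
ee_rot: [-0.007, 1.0, -0.0, 0.0]
ft_force: [-0.3, -0.3, -0.5]
width: 0.0853
gripper_force: 0.0
```

```bash
cat >> h.py <<'E'
def wback(uv,z,c):
    K=np.array(c["K"]);R=cv2.Rodrigues(np.array(c["rvec"]))[0];t=np.array(c["tvec"]).ravel()
    p=cv2.fisheye.undistortPoints(np.array(uv,float).reshape(-1,1,2),K,np.zeros(4)).reshape(-1,2)
    d=np.c_[p,np.ones(len(p))]@R;C=-R.T@t
    return C+d*((z-C[2])/d[:,2])[:,None]
E
python3 - <<'E'
from h import *
go(.4933,-.0501,.022,180.9)
c=r.calibration("wrist");np.savez("w1.npz",**{k:np.array(c[k]) for k in("K","rvec","tvec")})
cv2.imwrite("pics/w1.png",r.camera("wrist")[:,:,::-1])
R=cv2.Rodrigues(np.array(c["rvec"]))[0];t=np.array(c["tvec"]).ravel()
P=np.array([[.4933+a*.13,-.0501+a*.002+b*.015,.022] for a in(-1,1) for b in(-1,1)])
print(c["K"],cv2.fisheye.projectPoints(P.reshape(-1,1,3),np.array(c["rvec"],float).reshape(3,1),t.reshape(3,1),np.array(c["K"]),np.zeros(4))[0].reshape(-1,2).round())
E
```

```text
t 3.85 pos [ 0.4932 -0.051   0.1405] F [-0.3 -0.3 -0.5] w 0.0853 q6 -0.25
shift/150mm [-0.     0.006  0.79 ] turn/90 [-0.     0.001 -0.001]
[[297.31863964   0.         258.00673728]
 [  0.         297.31863964 189.20639417]
 [  0.           0.           1.        ]] [[241.  35.]
 [279.  36.]
 [245. 312.]
 [275. 313.]]
```

View pics/w1.png

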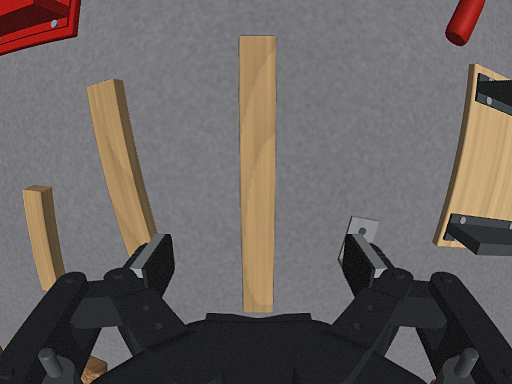

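The batten's outline in the wrist view (corners 239–275,36 and 243–273,312) agrees with the prediction to about 2 mm, and the small bracket at (360,235) is clear of the fingers. I'll descend.

Call:
apply_moves(series=[{"x": 0,"y": -0.003,"z": 0.05,"rx": 0,"ry": 0,"rz": 0},{"x": 0,"y": -0.003,"z": 0.16,"rx": 0,"ry": 0,"rz": 0},{"x": 0,"y": -0.003,"z": 0.29,"rx": 0,"ry": 0,"rz": 0},{"x": 0,"y": -0.003,"z": 0.42,"rx": 0,"ry": 0,"rz": 0},{"x": 0,"y": -0.003,"z": 0.54,"rx": 0,"ry": 0,"rz": 0},{"x": 0,"y": -0.003,"z": 0.64,"rx": 0,"ry": 0,"rz": 0},{"x": 0,"y": -0.003,"z": 0.71,"rx": 0,"ry": 0,"rz": 0},{"x": 0,"y": -0.003,"z": 0.76,"rx": 0,"ry": 0,"rz": 0},{"x": 0,"y": -0.003,"z": 0.785,"rx": 0,"ry": 0,"rz": 0},{"x": 0,"y": -0.003,"z": 0.785,"rx": 0,"ry": 0,"rz": 0}])

```text
time: 5.15
tool_pos: [0.4931, -0.0508, 0.0223]
ee_rot: [-0.008, 1.0, -0.0, 0.0]
ft_force: [0.7, 0.4, -0.6]
width: 0.0856
gripper_force: 0.0
```

Call:
apply_moves(series=[{"x": 0,"y": 0,"z": 0,"rx": 0,"ry": 0,"rz": 0},{"x": 0,"y": 0,"z": 0,"rx": 0,"ry": 0,"rz": 0},{"x": 0,"y": 0,"z": 0,"rx": 0,"ry": 0,"rz": 0},{"x": 0,"y": 0,"z": 0,"rx": 0,"ry": 0,"rz": 0},{"x": 0,"y": 0,"z": 0,"rx": 0,"ry": 0,"rz": 0},{"x": 0,"y": 0,"z": 0,"rx": 0,"ry": 0,"rz": 0},{"x": 0,"y": 0,"z": 0,"rx": 0,"ry": 0,"rz": 0},{"x": 0,"y": 0,"z": 0,"rx": 0,"ry": 0,"rz": 0},{"x": 0,"y": 0,"z": 0,"rx": 0,"ry": 0,"rz": 0},{"x": 0,"y": 0,"z": 0,"rx": 0,"ry": 0,"rz": 0}], gripper=1, newtons=40)

```text
time: 6.4
tool_pos: [0.4934, -0.0509, 0.0227]
ee_rot: [-0.008, 1.0, -0.0, 0.0]
ft_force: [-0.3, 0.3, 5.5]
width: 0.0292
gripper_force: 41.4
```

Call:
apply_moves(series=[{"x": 0,"y": 0,"z": -0.03,"rx": 0,"ry": 0,"rz": 0},{"x": 0,"y": 0,"z": -0.1,"rx": 0,"ry": 0,"rz": 0},{"x": 0,"y": 0,"z": -0.2,"rx": 0,"ry": 0,"rz": 0},{"x": 0,"y": 0,"z": -0.33,"rx": 0,"ry": 0,"rz": 0},{"x": 0,"y": 0,"z": -0.47,"rx": 0,"ry": 0,"rz": 0},{"x": 0,"y": 0,"z": -0.6,"rx": 0,"ry": 0,"rz": 0},{"x": 0,"y": 0,"z": -0.72,"rx": 0,"ry": 0,"rz": 0},{"x": 0,"y": 0,"z": -0.82,"rx": 0,"ry": 0,"rz": 0},{"x": 0,"y": 0,"z": -0.88,"rx": 0,"ry": 0,"rz": 0},{"x": 0,"y": 0,"z": -0.9,"rx": 0,"ry": 0,"rz": 0}])

```text
time: 7.65
tool_pos: [0.4932, -0.0508, 0.1579]
ee_rot: [-0.008, 1.0, -0.0, 0.0]
ft_force: [-0.5, -0.0, -0.6]
width: 0.029
gripper_force: 40.6
```

```bash
python3 -c "
from h import *
go(.4643,.2203,.15,173.5)"
```

```text
t 7.65 pos [ 0.4932 -0.0508  0.1579] F [-0.5 -0.  -0.6] w 0.029 q6 -0.25
shift/150mm [0.165 1.81  0.052] turn/90 [-0.     0.     0.082]
```

Call:
apply_moves(series=[{"x": 0.005,"y": 0.05,"z": 0,"rx": 0,"ry": 0,"rz": 0.005},{"x": 0.015,"y": 0.15,"z": 0,"rx": 0,"ry": 0,"rz": 0.01},{"x": 0.03,"y": 0.28,"z": 0,"rx": 0,"ry": 0,"rz": 0.02},{"x": 0.04,"y": 0.42,"z": 0,"rx": 0,"ry": 0,"rz": 0.03},{"x": 0.05,"y": 0.56,"z": 0,"rx": 0,"ry": 0,"rz": 0.04},{"x": 0.06,"y": 0.7,"z": 0,"rx": 0,"ry": 0,"rz": 0.05},{"x": 0.07,"y": 0.82,"z": 0,"rx": 0,"ry": 0,"rz": 0.06},{"x": 0.08,"y": 0.92,"z": 0,"rx": 0,"ry": 0,"rz": 0.07},{"x": 0.08,"y": 0.98,"z": 0,"rx": 0,"ry": 0,"rz": 0.08},{"x": 0.08,"y": 1,"z": 0,"rx": 0,"ry": 0,"rz": 0.082}])

```text
time: 8.9
tool_pos: [0.4783, 0.0998, 0.157]
ee_rot: [0.056, 0.998, -0.0, -0.0]
ft_force: [-0.3, -0.3, -1.0]
width: 0.0292
gripper_force: 40.6
```

```bash
python3 - <<'E'
from h import *
go(.4643,.2203,.15,173.5)
c=r.calibration("wrist")
cv2.imwrite("pics/w2.png",r.camera("wrist")[:,:,::-1])
s=np.radians(-6.5);ex=np.array([np.cos(s),np.sin(s)]);ey=np.array([-ex[1],ex[0]])
P=np.array([[*(np.array([.4643,.2203])+a*.075*ex+b*.06*ey),.07] for a in(-1,1) for b in(-1,1)])
print(cv2.fisheye.projectPoints(P.reshape(-1,1,3),np.array(c["rvec"],float).reshape(3,1),np.array(c["tvec"],float).reshape(3,1),np.array(c["K"]),np.zeros(4))[0].reshape(-1,2).round())
E
```

```text
t 8.9 pos [0.4783 0.0998 0.157 ] F [-0.3 -0.3 -1. ] w 0.0292 q6 0.19
shift/150mm [0.183 0.788 0.046] turn/90 [-0. -0.  0.]
[[341.  64.]
 [471.  83.]
 [330. 257.]
 [450. 248.]]
```

View pics/w2.png

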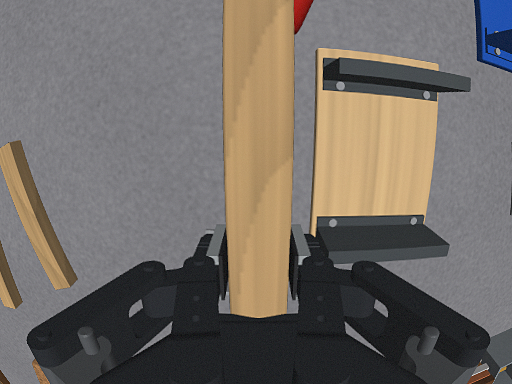

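In the wrist view the batten is held straight. The rail-top ends at about (341,67), (470,85) and (330,255), (448,248) match the predicted stand pose within 3 px, so I'll go on to the spot above the stand.

Call:
apply_moves(series=[{"x": 0.01,"y": 0.04,"z": 0,"rx": 0,"ry": 0,"rz": 0},{"x": 0.03,"y": 0.12,"z": 0,"rx": 0,"ry": 0,"rz": 0},{"x": 0.06,"y": 0.24,"z": 0,"rx": 0,"ry": 0,"rz": 0},{"x": 0.09,"y": 0.37,"z": 0,"rx": 0,"ry": 0,"rz": 0},{"x": 0.12,"y": 0.5,"z": 0,"rx": 0,"ry": 0,"rz": 0},{"x": 0.15,"y": 0.62,"z": 0,"rx": 0,"ry": 0,"rz": 0},{"x": 0.17,"y": 0.72,"z": 0,"rx": 0,"ry": 0,"rz": 0},{"x": 0.18,"y": 0.77,"z": 0,"rx": 0,"ry": 0,"rz": 0},{"x": 0.183,"y": 0.788,"z": 0,"rx": 0,"ry": 0,"rz": 0},{"x": 0.183,"y": 0.788,"z": 0,"rx": 0,"ry": 0,"rz": 0}])

```text
time: 10.2
tool_pos: [0.4649, 0.2194, 0.1572]
ee_rot: [0.057, 0.998, -0.0, 0.0]
ft_force: [0.4, 0.3, -1.1]
width: 0.0291
gripper_force: 40.6
```

```bash
python3 - <<'E'
from h import *
go(.4643,.2203,.096,173.5)
E
```

```text
t 10.2 pos [0.4649 0.2194 0.1572] F [ 0.4  0.3 -1.1] w 0.0291 q6 0.43
shift/150mm [0.005 0.006 0.408] turn/90 [-0.  0. -0.]
```

Call:
apply_moves(series=[{"x": 0,"y": 0.005,"z": 0.03,"rx": 0,"ry": 0,"rz": 0},{"x": 0,"y": 0.005,"z": 0.09,"rx": 0,"ry": 0,"rz": 0},{"x": 0,"y": 0.005,"z": 0.16,"rx": 0,"ry": 0,"rz": 0},{"x": 0,"y": 0.005,"z": 0.23,"rx": 0,"ry": 0,"rz": 0},{"x": 0,"y": 0.005,"z": 0.29,"rx": 0,"ry": 0,"rz": 0},{"x": 0,"y": 0.005,"z": 0.34,"rx": 0,"ry": 0,"rz": 0},{"x": 0,"y": 0.005,"z": 0.37,"rx": 0,"ry": 0,"rz": 0},{"x": 0,"y": 0.005,"z": 0.39,"rx": 0,"ry": 0,"rz": 0},{"x": 0,"y": 0.005,"z": 0.405,"rx": 0,"ry": 0,"rz": 0},{"x": 0,"y": 0.005,"z": 0.408,"rx": 0,"ry": 0,"rz": 0}])

```text
time: 11.45
tool_pos: [0.4651, 0.2203, 0.0961]
ee_rot: [0.057, 0.998, 0.0, 0.0]
ft_force: [-0.2, -0.0, -0.7]
width: 0.029
gripper_force: 40.6
```

Call:
apply_moves(series=[{"x": 0,"y": 0,"z": 0.003,"rx": 0,"ry": 0,"rz": 0},{"x": 0,"y": 0,"z": 0.006,"rx": 0,"ry": 0,"rz": 0},{"x": 0,"y": 0,"z": 0.009,"rx": 0,"ry": 0,"rz": 0},{"x": 0,"y": 0,"z": 0.012,"rx": 0,"ry": 0,"rz": 0},{"x": 0,"y": 0,"z": 0.015,"rx": 0,"ry": 0,"rz": 0},{"x": 0,"y": 0,"z": 0.018,"rx": 0,"ry": 0,"rz": 0},{"x": 0,"y": 0,"z": 0.021,"rx": 0,"ry": 0,"rz": 0},{"x": 0,"y": 0,"z": 0.024,"rx": 0,"ry": 0,"rz": 0},{"x": 0,"y": 0,"z": 0.024,"rx": 0,"ry": 0,"rz": 0},{"x": 0,"y": 0,"z": 0.024,"rx": 0,"ry": 0,"rz": 0}])

```text
time: 12.7
tool_pos: [0.4649, 0.2203, 0.0927]
ee_rot: [0.057, 0.998, -0.0, 0.0]
ft_force: [-1.2, -0.5, 2.9]
width: 0.029
gripper_force: 41.0
```

Contact came at the expected height, 3–4 N. Releasing.

Call:
apply_moves(series=[{"x": 0,"y": 0,"z": 0,"rx": 0,"ry": 0,"rz": 0},{"x": 0,"y": 0,"z": 0,"rx": 0,"ry": 0,"rz": 0},{"x": 0,"y": 0,"z": 0,"rx": 0,"ry": 0,"rz": 0},{"x": 0,"y": 0,"z": 0,"rx": 0,"ry": 0,"rz": 0},{"x": 0,"y": 0,"z": 0,"rx": 0,"ry": 0,"rz": 0},{"x": 0,"y": 0,"z": 0,"rx": 0,"ry": 0,"rz": 0},{"x": 0,"y": 0,"z": 0,"rx": 0,"ry": 0,"rz": 0},{"x": 0,"y": 0,"z": 0,"rx": 0,"ry": 0,"rz": 0},{"x": 0,"y": 0,"z": 0,"rx": 0,"ry": 0,"rz": 0},{"x": 0,"y": 0,"z": 0,"rx": 0,"ry": 0,"rz": 0}], gripper=0)

```text
time: 13.95
tool_pos: [0.4649, 0.2203, 0.0925]
ee_rot: [0.057, 0.998, -0.0, 0.0]
ft_force: [-0.3, 0.4, -0.3]
width: 0.0855
gripper_force: 0.0
```

Call:
apply_moves(series=[{"x": 0,"y": 0,"z": -0.03,"rx": 0,"ry": 0,"rz": 0},{"x": 0,"y": 0,"z": -0.09,"rx": 0,"ry": 0,"rz": 0},{"x": 0,"y": 0,"z": -0.18,"rx": 0,"ry": 0,"rz": 0},{"x": 0,"y": 0,"z": -0.3,"rx": 0,"ry": 0,"rz": 0},{"x": 0,"y": 0,"z": -0.44,"rx": 0,"ry": 0,"rz": 0},{"x": 0,"y": 0,"z": -0.58,"rx": 0,"ry": 0,"rz": 0},{"x": 0,"y": 0,"z": -0.7,"rx": 0,"ry": 0,"rz": 0},{"x": 0,"y": 0,"z": -0.8,"rx": 0,"ry": 0,"rz": 0},{"x": 0,"y": 0,"z": -0.85,"rx": 0,"ry": 0,"rz": 0},{"x": 0,"y": 0,"z": -0.85,"rx": 0,"ry": 0,"rz": 0}])

```text
time: 15.2
tool_pos: [0.4653, 0.2204, 0.2205]
ee_rot: [0.057, 0.998, 0.0, 0.001]
ft_force: [-0.5, -0.8, 0.1]
width: 0.0859
gripper_force: 0.0
```

```bash
python3 - <<'E'
from h import *
go(.4643,.2203,.2,173.5)
c=r.calibration("wrist")
cv2.imwrite("pics/w3.png",r.camera("wrist")[:,:,::-1])
s=np.radians(-6.5);ex=np.array([np.cos(s),np.sin(s)]);ey=np.array([-ex[1],ex[0]])
P=np.array([[*(np.array([.4643,.2203])+a*.13*ex+b*.015*ey),.092] for a in(-1,1) for b in(-1,1)])
print(cv2.fisheye.projectPoints(P.reshape(-1,1,3),np.array(c["rvec"],float).reshape(3,1),np.array(c["tvec"],float).reshape(3,1),np.array(c["K"]),np.zeros(4))[0].reshape(-1,2).round())
E
```

```text
t 15.2 pos [0.4653 0.2204 0.2205] F [-0.5 -0.8  0.1] w 0.0859 q6 0.43
shift/150mm [ 0.007 -0.001  0.137] turn/90 [ 0.     0.001 -0.   ]
[[241.  37.]
 [277.  37.]
 [245. 306.]
 [273. 306.]]
```

View pics/w3.png

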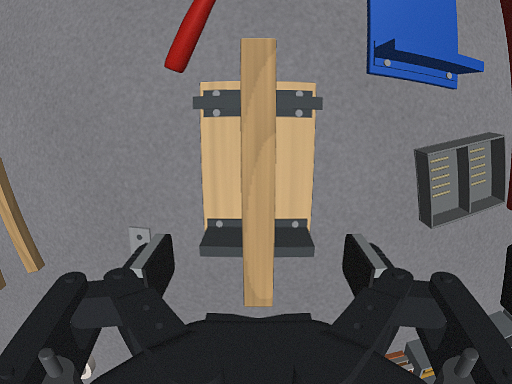

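The batten lies flat and square across both rails. Its corners (241–277,38 and 243–273,306) match the target within 2 px, it is central along the rails (193–323 at the far one), and the gripper is clear.

```bash
python3 -c "
from plant import r
print(r.hand_in())"
```

```text
the job is handed in; nothing more can be done
None
```

The 260 mm batten is set down flat and square across the two rails of the plywood stand, centred within a few millimetres; the other two battens were left alone, and the job was handed in at about 15 s.

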